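# Hang the hook-on basket in the craft tub and stand the glue in it

## Task

Lift the blue hook-on basket off its slanted rack and hook its bent lip over the wall of the green tub nearest the robot, so that it hangs straight down inside the tub, and let go of it. Then stand the white glue bottle with the orange nozzle upright in the hanging basket and let go. Do not knock over or shift the red paint bottle or the wooden spool.

Things in the scene. Friction and masses are not known exactly. Their poses are not given: they have to be found in the camera images.
- basket_tab (a point): Centre of the wooden grip tab on top of the blue basket (loose, 250 g): 10 mm thick (x), 70 wide (y), 40 tall (z). Basket axes: z up when it hangs straight, y along its width, x from the back plate towards the pocket. At the start its z leans 35 degrees towards the rack's -x side (the robot). The basket's underside is 130 mm below this point.
- basket_lip (a point): Underside of the bend, mid-slot: the point that rests on the rim. 5 mm to -x and 24 below basket_tab (basket axes). Back plate 100 wide, 110 tall, 4 thick, on the slot's +x side; slot 12 mm wide along x; beyond it the lip, reaching 30 mm below this point, its end flaring outward. The top of the bend is 4 mm above this point, from 10 mm to -x to 10 mm to +x of it.
- basket_floor (a point): Centre of the pocket's floor (top face, 4 mm above the underside): 31 mm to +x and 126 below basket_tab (basket axes). Pocket open at the top, inside 52 (x) x 92 (y) mm, walls 4 mm thick, rising 66 mm above this floor. It lies on the other side of the back plate from the lip.
- rack: Fixed plywood rack, foot 130 x 150 mm, with back board, ledge and side cheeks sloping 35 degrees; the basket rests in it by its own weight and comes out along its own z axis (held up to 65 mm above its underside). Origin at table height below the basket's lower back edge, which sits 50 mm up. x points away from the robot at yaw 0, z up.
- tub_rim (a point): Middle of the top edge of the near wall (robot side) of the fixed open green tub, 200 (x) x 220 (y) x 130 mm tall, walls and floor 5 mm. The point is at mid-thickness, 130 mm above the table. x points into the tub square to the wall, y along the wall, z up. Empty for 110 mm behind the near wall; stock up to 110 mm high beyond.
- glue_center (a point): White glue bottle, loose, 150 g: round, 34 mm diameter, 125 mm tall, plus an orange nozzle on top (22 mm wide, 20 tall; 145 in all). The point is on its axis, 80 mm above its underside; z along the axis, towards the nozzle. It stands on the table.
- paint: Red paint bottle with black nozzle, loose, 38 mm diameter, 130 mm tall in all; origin at the centre of its underside. Leave it alone.
- spool: Wooden spool, loose, 52 mm diameter, 80 mm tall, upright; origin at the centre of its underside. Leave it alone.
There are look-alikes about, which are no part of the job. Leave any purple, turquoise or yellow look-alike of the part that bears glue_center alone.

How it is judged (in metres and radians):
On the way:
1. the basket hangs by its lip on the tub's near wall, inside the tub, and has been let go (z of basket_lip in the frame of tub_rim between -0.006 and 0.008 m and x of basket_lip in the frame of tub_rim between -0.01 and 0.01 m and y of basket_lip in the frame of tub_rim between -0.065 and 0.065 m and x of basket_floor in the frame of tub_rim above 0.015 m and angle between basket_lip's own z axis and vertical below 0.2 rad and contact force between the fingers and basket below 0.05 N), for 0.3 s.
At the end, for the whole second after the job is handed in: The basket hangs straight (0.2 rad) inside the tub, its bend on the near rim: basket_lip within 10 mm across the wall, 6 mm below to 8 mm above the rim, 65 mm of the wall's middle. The glue stands on the pocket floor, nozzle up (0.35 rad). Both released, at rest (all of step 1 and contact force between the fingers and glue below 0.05 N and z of glue_center in the frame of basket_floor between 0.06 and 0.095 m and x of glue_center in the frame of basket_floor between -0.03 and 0.03 m and y of glue_center in the frame of basket_floor between -0.048 and 0.048 m and angle between glue_center's own z axis and vertical below 0.35 rad and linear speed of each of basket, glue below 0.02 m/s); the robot touches nothing.
It fails at once if the red paint bottle is shifted by more than 30 mm or tipped (distance of paint from where it was at the start of the episode above 0.03 m or angle between paint's own z axis and vertical above 0.5 rad).
It fails at once if the wooden spool is shifted by more than 30 mm or tipped (distance of spool from where it was at the start of the episode above 0.03 m or angle between spool's own z axis and vertical above 0.5 rad).
It also fails if it takes over 72 s, if anything falls off the work surface, if the arm or the gripper's body presses on something with over 40 N, if the wrist force passes 120 N, or if a joint passes its speed limit or range.

## Robot

A 6-joint arm with a two-finger parallel gripper is mounted at the origin on the work surface. World frame = base frame: x ahead of the robot, y to its left, z up, the work surface at z = 0. Lengths are in m, angles in degrees, forces in N, time in s.
With the tool pointing down it reaches from about 0.3 to 0.75 m from the base axis. Payload 8.5 kg.
Tool frame: the origin (TCP) lies between the finger pads; the fingertips stand env.finger_overhang ahead of it and the grasp point (between the pads) lies 2 mm behind it (env.finger_overhang is the distance from the TCP to the fingertips, in m); z points along the fingers, y is the line along which they close (so a half turn about z gives the same grasp; the last joint's range is limited). The gripper opens to 85 mm and grips with 20 to 120 N. Pads are 22 mm wide; open, the fingers measure 114 mm over their backs; the gripper's body (76 mm by 85 mm) begins 54 mm behind the grasp point. The pads swing forward as they close: fully open they stand 13 mm farther back than shut.
Start: joints at [-89.399, 21.807, 74.336, -0, 83.858, -12.336], TCP at [0.123, -0.536, 0.248] pointing down, gripper open.
Joint ranges: [-178.18, 178.18], [-50.72, 133.34], [12.68, 142.11], [-81.47, 261.47], [9.98, 163.14], [-165.26, 165.26]. Speed limits (degrees/s): [136.94, 136.94, 180, 180, 180, 180].

## Interface

Orientations are given as a 3x3 rotation matrix whose columns are the frame's x, y, z axes.
In Python, from rig import env gives the robot as it stands. The module is installed in compiled form; this text tells all that it offers.
- The arm moves only by the tool jog_arm, never from a script. Its arguments are lists of equal length, an entry for each row: "hand": the finger opening in m, from 0 to 0.0854; "travel": the shift along the world's x, y, z in m, a list of three; "yaw": the turn about the world's z in rad. A call has exactly 5 rows; each row shifts and turns the commanded pose from where the row before left it; what a row does not reach is not made up. A row lasts 1/8 s, in which the tool goes at most 62.5 mm and 10.7 degrees, less where a joint would pass 70% of its speed; a pose out of reach is approached as far as the arm can. A call is refused whole if a number of a shift passes 0.0625 or a number of a turn 0.188, either way. A call with a gripper value outside its range is refused whole. The fingers move at their own pace and stop on an object; "grip_force" is the grip in N (left out, the last holds). Time passes only in rows, so rows that do not move let the fingers close, or fill a call up. It gives the time, the measured TCP pose, the force, the opening and the grip force at its end, in the units of the state.
- env.observe(): the state, without advancing time (a new reading comes with each control period).
- env.get_image(name): name is "side" or "top" or "wrist"; returns the picture (480x640x3 uint8, red, green, blue); there is no depth.
- env.calibration(name): a dict with "fx", "fy", "cx", "cy" (pixels), "position" and "rotation" of the camera in the world; the wrist camera has in their place "hand_eye" (4x4, takes a point from camera to tool coordinates, whose origin is the TCP and whose axes are the flange's). Camera axes: x right, y down, z forward; pixel columns grow to the right and rows downward; lengths in m; the calibration is good to about 2 mm. The wrist camera is an equidistant fisheye: a pixel r from the principal point sees the ray r / f radians off the axis. A picture is of the moment at which its call begins: read the wrist's pose just before it. calibration takes no time and is no camera call.
- env.close_job(): hands the job in; it is judged then, once.
The state is a dict: "time_s": time; "q": joint angles; "qvel": joint speeds; "joint_efforts": joint torques, N m; "position": TCP position; "tool_rot": TCP orientation; "ft_force": force on the tool from outside, world axes, zero at the start; "wrist_torque": the same for the moment, N m; "grip_width": finger opening in m; "gripper_force": force on a finger pad.
Only numpy, scipy, OpenCV 4.12 (cv2) and the standard library are available. Lean on these libraries where they do the work, as an engineer would, in place of code of your own. Each camera call takes 0.05 s, during which the arm holds its last target. There are 200 camera calls.

## Working session

There is one attempt and no reset: what is moved stays moved. The work goes in short steps, Python scripts to look and compute and a tool call to move; the robot and the scene stay as the last step left them, time stands still between calls to the robot, and variables do not carry over. Pictures are saved under pics/ and viewed, at most 11 in all, crops included, and the job is handed in when it is done.

Besides the shell and the picture viewer there is one more tool, called as a command line: name --pt "numbers of a row" for each row, then --argument value for the rest. jog_arm: Moves the arm, as the interface text tells. Its arguments: {"type":"object","properties":{"hand":{"type":"array"},"travel":{"type":"array"},"yaw":{"type":"array"},"grip_force":{"type":"number"}},"required":["hand","travel","yaw"]}

```bash
mkdir -p pics; python3 - <<'E'
from rig import env
import cv2,numpy as np
np.set_printoptions(precision=4,suppress=True)
s=env.observe();print(s['time_s'],s['position'],s['tool_rot'],env.finger_overhang)
for n in("side","top"):
    im=env.get_image(n);np.save(f'{n}.npy',im);cv2.imwrite(f'pics/{n}0.png',im[:,:,::-1])
for n in("side","top","wrist"):print(n,env.calibration(n))
E
```

```text
0.0 [ 0.1231 -0.5358  0.2477] [[ 0.9746  0.2239  0.    ]
 [ 0.2239 -0.9746  0.0015]
 [ 0.0004 -0.0015 -1.    ]] 0.017
side {'fx': 467.06199227276727, 'fy': 467.06199227276727, 'cx': 322.62499826255635, 'cy': 242.16451881480276, 'position': array([0.4669, 0.623 , 0.6811]), 'rotation': array([[-0.9941, -0.0813,  0.0718],
       [-0.1078,  0.6709, -0.7337],
       [ 0.0114, -0.7371, -0.6757]])}
top {'fx': 474.6411797313546, 'fy': 474.6411797313546, 'cx': 320.80112070749425, 'cy': 238.4189455601435, 'position': array([0.4131, 0.0004, 0.8306]), 'rotation': array([[ 0.0278, -0.9901,  0.1378],
       [-0.9995, -0.0256,  0.0177],
       [-0.014 , -0.1382, -0.9903]])}
wrist {'fx': 371.64829954431775, 'fy': 371.64829954431775, 'cx': 322.5564428073555, 'cy': 245.1582477334194, 'hand_eye': array([[-0.0003, -0.9596, -0.2815,  0.0718],
       [ 1.    , -0.0004,  0.0005, -0.0014],
       [-0.0006, -0.2815,  0.9596, -0.1254],
       [ 0.    ,  0.    ,  0.    ,  1.    ]])}
```

View pics/side0.png

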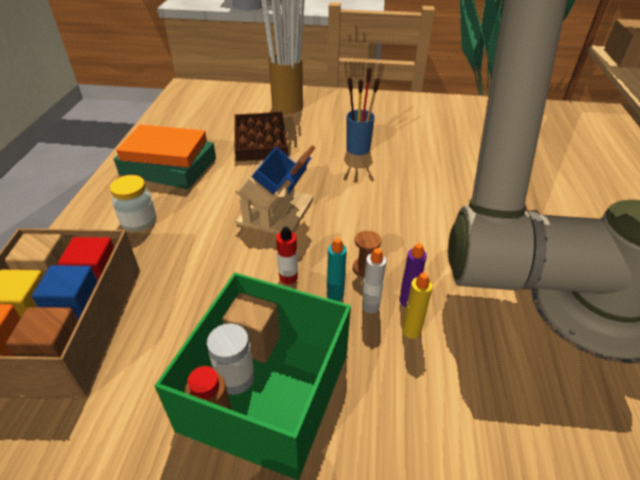

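View pics/top0.png

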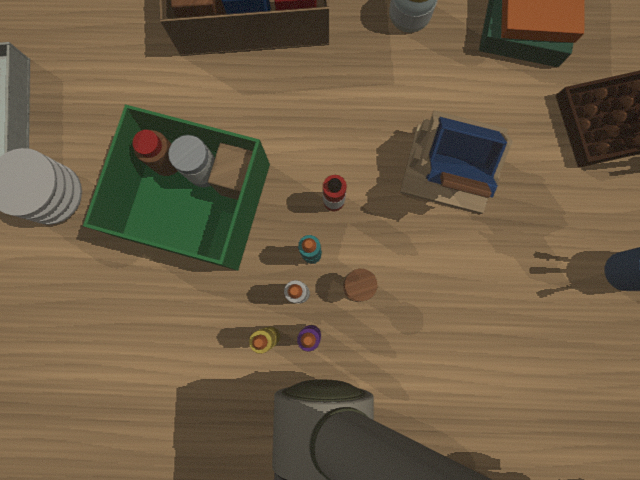

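Top view: basket in its rack at about (465,160), with the wooden tab at (467,183). The tub's near wall runs (85,230)–(238,268). The bottle candidates are white (295,291), turquoise (310,246), yellow (262,340) and purple (309,338). The white one with the orange nozzle fits the description. Paint is at (334,190) and the spool at (361,285).

```bash
cat > h.py <<'E'
import numpy as np,cv2
from rig import env
np.set_printoptions(precision=4,suppress=True)
def ray(n,p):
    c=env.calibration(n);d=np.array([(p[0]-c['cx'])/c['fx'],(p[1]-c['cy'])/c['fy'],1])
    return c['position'],c['rotation']@d
def onz(n,p,z):
    o,d=ray(n,p);return o+d*(z-o[2])/d[2]
def tri(p,q):
    a,d=ray('top',p);b,e=ray('side',q)
    st=np.linalg.lstsq(np.c_[d,-e],b-a,rcond=None)[0]
    P,Q=a+d*st[0],b+e*st[1];return (P+Q)/2,np.linalg.norm(P-Q)
def wray(s,p):
    c=env.calibration('wrist');u=np.array([p[0]-c['cx'],p[1]-c['cy']]);r=np.linalg.norm(u);t=r/c['fx']
    d=np.r_[np.sin(t)*u/max(r,1e-9),np.cos(t)];H=c['hand_eye'];R=np.array(s['tool_rot'])
    return np.array(s['position'])+R@H[:3,3],R@H[:3,:3]@d
def wonz(s,p,z):
    o,d=wray(s,p);return o+d*(z-o[2])/d[2]
def blobs(im,lo,hi,amin):
    m=cv2.inRange(cv2.cvtColor(im,cv2.COLOR_RGB2HSV),lo,hi)
    n,l,st,ce=cv2.connectedComponentsWithStats(m)
    return [(l==i,st[i],ce[i]) for i in range(1,n) if st[i][4]>=amin]
E
python3 - <<'E'
from h import *
t,s=np.load('top.npy'),np.load('side.npy')
for n,im in(('top',t),('side',s)):
    print(n,'orange',[(b[1][:5].tolist(),b[2]) for b in blobs(im,(5,170,110),(14,255,255),20) if b[1][4]<400])
    g=max(blobs(im,(55,120,30),(85,255,255),300),key=lambda b:b[1][4])[0]
    h=cv2.convexHull(np.argwhere(g)[:,::-1].astype(np.int32));a=cv2.approxPolyDP(h,6,True)[:,0]
    print('green hull',a.tolist())
for p in [(85,230),(238,268)]: print('rim c',onz('top',p,.13))
z=lambda im,x,y,w,h,k:cv2.resize(im[y:y+h,x:x+w],None,fx=k,fy=k,interpolation=cv2.INTER_CUBIC)
a=np.vstack([np.hstack([z(t,395,105,120,110,3.3),z(s,235,135,90,110,3.3)[:, :290]]),np.hstack([z(t,240,220,150,80,3),z(s,325,230,75,80,3)]+[np.zeros((240,11,3),np.uint8)])[:, :686]]) if 0 else None
A=z(t,395,105,120,110,3);B=z(s,235,135,120,110,3);C=z(t,240,225,120,80,3);D=z(s,320,230,120,80,3)
cv2.imwrite('pics/crop1.png',np.vstack([np.hstack([A,B]),np.hstack([C,D])])[:,:,::-1])
E
```

```text
top orange []
green hull [[213, 203], [203, 258], [121, 236], [140, 178]]
side orange [([477, 2, 6, 14, 50], array([479.64,   6.88])), ([612, 13, 10, 10, 33], array([616.0606,  16.5152])), ([482, 56, 5, 31, 79], array([484.038 ,  71.0127])), ([593, 67, 10, 8, 42], array([597.4048,  71.5   ])), ([364, 88, 4, 21, 36], array([365.3611,  98.3333])), ([580, 95, 11, 6, 40], array([584.9  ,  97.925])), ([300, 146, 14, 17, 69], array([306.4928, 154.4058])), ([74, 236, 37, 3, 45], array([ 93.7778, 236.2444])), ([332, 238, 11, 14, 129], array([336.8992, 244.7752])), ([412, 244, 12, 14, 131], array([417.6412, 250.6031])), ([354, 260, 4, 11, 37], array([355.7297, 265.0811])), ([417, 272, 12, 17, 153], array([422.5229, 280.4314])), ([0, 304, 14, 22, 179], array([  4.5028, 311.5475])), ([216, 372, 9, 27, 112], array([220.0625, 385.5089])), ([186, 380, 5, 13, 37], array([187.5405, 387.6757]))]
green hull [[349, 306], [345, 355], [297, 479], [175, 430], [156, 384], [235, 273]]
rim c [0.5142 0.368  0.13  ]
rim c [0.4632 0.1343 0.13  ]
```

View pics/crop1.png

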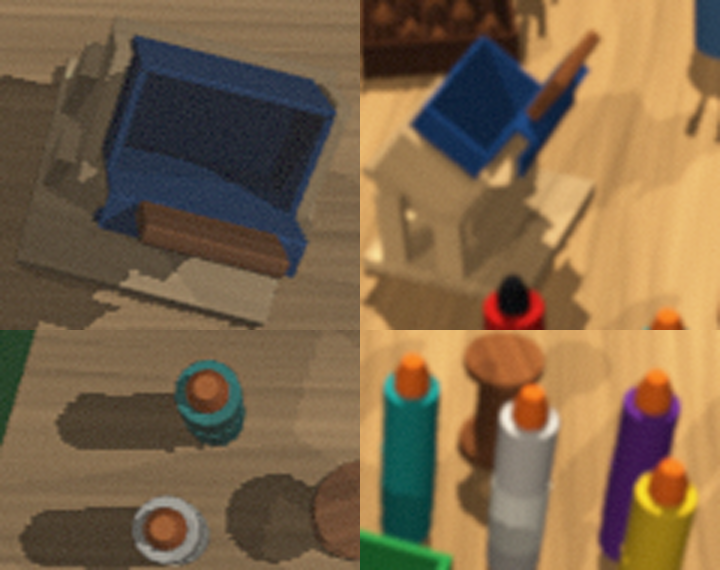

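Crop: top-left is the basket with its tab, corners (142,203), (295,245), (288,277), (137,240). Bottom row shows the white bottle with the orange nozzle, crop (167,530), i.e. top px (295.7,292). It is clearly the white one, next to the turquoise one.

```bash
python3 - <<'E'
from h import *
f=lambda c:(395+c[0]/3,105+c[1]/3)
A=[onz('top',f(c),.1695) for c in[(137,240),(288,277)]];B=[onz('top',f(c),.1425) for c in[(142,203),(295,245)]]
print(A,B);
for a,b in(A,B):
    d=a-b;print('width',np.linalg.norm(d[:2]),'xdir yaw',np.degrees(np.arctan2(-d[0],d[1])))
print('tab centre ~',np.mean(A+B,axis=0))
# tab far/near ends in side crop: top end ~ (597,38), lower ~ (530,115)
print('tri tab mid',tri(f((215,240)),(235+(565-360)/3,135+75/3)))
print('glue top',onz('top',(240+167/3,225+527/3-110),.145))
print('tri nozzle tip',tri((240+165/3,225+(528-330)/3),(320+(532-360)/3,230+(388-330)/3)))
print('paint',onz('top',(334,184),.13),'spool',onz('top',(361,285),.08))
print('teal',onz('top',(310,244),.145),'purple',onz('top',(308,341),.145))
t=np.load('top.npy')
h=cv2.cvtColor(t,cv2.COLOR_RGB2HSV);print([ (y,h[y,160].tolist(),t[y,160].tolist()) for y in range(225,262,2)])
E
```

```text
[array([ 0.5862, -0.1563,  0.1695]), array([ 0.57  , -0.2272,  0.1695])] [array([ 0.6122, -0.1653,  0.1425]), array([ 0.5927, -0.2402,  0.1425])]
width 0.07272217541859985 xdir yaw -12.877359225195669
width 0.07747027180232892 xdir yaw -14.605134283276671
tab centre ~ [ 0.5903 -0.1972  0.156 ]
tri tab mid (array([ 0.591 , -0.1983,  0.1516]), np.float64(0.0016894900210632393))
glue top [0.4317 0.0467 0.145 ]
tri nozzle tip (array([0.4311, 0.0476, 0.1451]), np.float64(0.0002019431226934821))
paint [ 0.5942 -0.0047  0.13  ] spool [ 0.4452 -0.0515  0.08  ]
teal [0.4999 0.0282 0.145 ] purple [0.3614 0.0267 0.145 ]
[(225, [63, 119, 94], [50, 94, 55]), (227, [65, 121, 97], [51, 97, 58]), (229, [65, 121, 95], [50, 95, 58]), (231, [65, 132, 91], [44, 91, 52]), (233, [66, 123, 93], [48, 93, 57]), (235, [66, 129, 91], [45, 91, 54]), (237, [67, 123, 95], [49, 95, 60]), (239, [63, 113, 97], [54, 97, 59]), (241, [66, 127, 90], [45, 90, 54]), (243, [65, 119, 94], [50, 94, 57]), (245, [64, 116, 110], [60, 110, 67]), (247, [63, 123, 81], [42, 81, 46]), (249, [20, 95, 67], [67, 59, 42]), (251, [16, 103, 77], [77, 63, 46]), (253, [20, 86, 74], [74, 66, 49]), (255, [18, 103, 72], [72, 60, 43]), (257, [17, 101, 76], [76, 63, 46]), (259, [20, 92, 75], [75, 66, 48]), (261, [21, 90, 79], [79, 71, 51])]
```

jog_arm --hand '[0.085, 0.085, 0.085, 0.085, 0.085]' --pt "0.03 0.02 0.04" --pt "0.045 0.034 0.03" --pt "0.045 0.034 0.02" --pt "0.045 0.034 0.01" --pt "0.045 0.034 0" --yaw '[0.11, 0.11, 0.11, 0.11, 0.11]'

```text
time_s: 0.72
position: [0.3334, -0.3795, 0.3483]
tool_rot: [[0.711, 0.703, 0.001], [0.703, -0.711, -0.001], [-0.0, 0.001, -1.0]]
ft_force: [0.4, -1.1, -0.0]
grip_width: 0.0852
gripper_force: 0.0
```

jog_arm --hand '[0.085, 0.085, 0.085, 0.085, 0.085]' --pt "0.05 0.034 0" --pt "0.05 0.034 0" --pt "0.05 0.034 0" --pt "0.05 0.034 0" --pt "0.05 0.034 -0.01" --yaw '[0.11, 0.11, 0.11, 0.11, 0.11]'

```text
time_s: 1.35
position: [0.5837, -0.2094, 0.3379]
tool_rot: [[0.239, 0.971, 0.001], [0.971, -0.239, -0.001], [-0.0, 0.001, -1.0]]
ft_force: [0.1, -1.3, 0.4]
grip_width: 0.0854
gripper_force: 0.0
```

```bash
python3 - <<'E'
from h import *
import pickle
s=env.observe();print(s['position'],s['tool_rot'],s['q'],s['qvel'],s['time_s'])
im=env.get_image('wrist');pickle.dump((s,im),open('w1.pkl','wb'));cv2.imwrite('pics/w1.png',im[:,:,::-1])
E
```

```text
[ 0.5837 -0.2094  0.3379] [[ 0.239   0.971   0.0008]
 [ 0.971  -0.239  -0.0006]
 [-0.0004  0.0009 -1.    ]] [-30.655   27.0562  51.2968  -0.0074 101.59   -16.8268] [ 42.8449  32.4537 -38.2009   0.0342   6.6199  -7.0394] 1.35
```

View pics/w1.png

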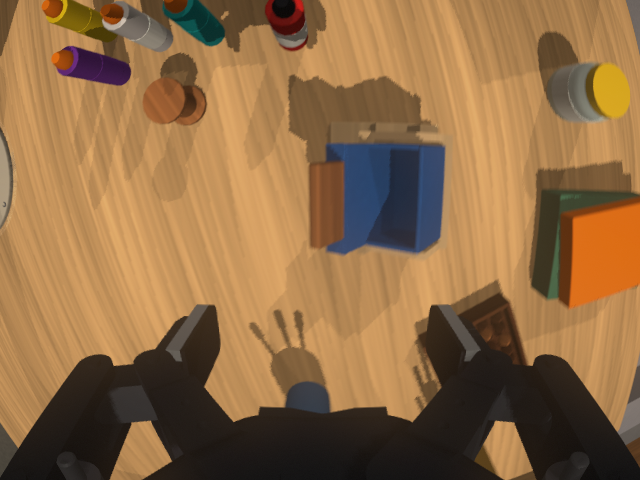

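Wrist view: the tab quad is (310,163), (344,160), (344,240), (312,248), with the basket aligned to the fingers' closing line.

```bash
python3 - <<'E'
from h import *
import pickle
s,im=pickle.load(open('w1.pkl','rb'))
A=[wonz(s,p,.1695) for p in[(310,163),(312,248)]];B=[wonz(s,p,.1425) for p in[(344,160),(344,241)]]
for a,b in(A,B):
    d=a-b;print(a,b,'width',np.linalg.norm(d[:2]),'yaw',np.degrees(np.arctan2(-d[0],d[1])))
print('tab centre',np.mean(A+B,axis=0));print(env.observe()['position'])
E
```

```text
[ 0.5869 -0.1548  0.1695] [ 0.5713 -0.2228  0.1695] width 0.06978140357298325 yaw -12.904271280768866
[ 0.6146 -0.1607  0.1425] [ 0.5981 -0.2311  0.1425] width 0.07229163188187784 yaw -13.16535540424118
tab centre [ 0.5927 -0.1924  0.156 ]
[ 0.5876 -0.2048  0.3346]
```

jog_arm --hand '[0.085, 0.085, 0.085, 0.085, 0.085]' --pt "0.009 0.016 -0.04" --pt "0 0 -0.045" --pt "0 0 -0.045" --pt "0 0 -0.03" --pt "0 0 -0.018" --yaw '[0.012, 0, 0, 0, 0]'

```text
time_s: 2.02
position: [0.5905, -0.1945, 0.1575]
tool_rot: [[0.231, 0.973, -0.003], [0.973, -0.231, 0.002], [0.001, -0.003, -1.0]]
ft_force: [0.4, -0.1, 0.6]
grip_width: 0.0849
gripper_force: 0.0
```

jog_arm --hand '[0.03, 0.02, 0.005, 0.005, 0.005]' --pt "0 0 0" --pt "0 0 0" --pt "0 0 0" --pt "0 0 0" --pt "0 0 0" --yaw '[0, 0, 0, 0, 0]' --grip_force 25

```text
time_s: 2.65
position: [0.5899, -0.1946, 0.1614]
tool_rot: [[0.231, 0.973, -0.002], [0.973, -0.231, -0.0], [-0.001, -0.002, -1.0]]
ft_force: [-11.1, 2.1, 9.2]
grip_width: 0.0277
gripper_force: 22.9
```

jog_arm --hand '[0.005, 0.005, 0.005, 0.005, 0.005]' --pt "-0.0056 0.0013 0.0082" --pt "-0.0056 0.0013 0.0082" --pt "-0.0056 0.0013 0.0082" --pt "-0.0056 0.0013 0.0082" --pt "-0.0056 0.0013 0.0082" --yaw '[0, 0, 0, 0, 0]'

```text
time_s: 3.28
position: [0.5647, -0.1888, 0.2022]
tool_rot: [[0.231, 0.973, 0.006], [0.973, -0.231, -0.002], [-0.001, 0.007, -1.0]]
ft_force: [6.9, -1.9, -1.2]
grip_width: 0.0262
gripper_force: 23.0
```

jog_arm --hand '[0.005, 0.005, 0.005, 0.005, 0.005]' --pt "-0.0056 0.0013 0.0082" --pt "-0.0056 0.0013 0.0082" --pt "-0.0056 0.0013 0.0082" --pt "0 0 0.01" --pt "0 0 0.01" --yaw '[0, 0, 0, 0, 0]'

```text
time_s: 3.9
position: [0.5458, -0.1841, 0.2452]
tool_rot: [[0.231, 0.973, -0.002], [0.973, -0.231, 0.001], [0.001, -0.003, -1.0]]
ft_force: [-0.7, 0.7, -3.5]
grip_width: 0.0097
gripper_force: 29.1
```

jog_arm --hand '[0.0, 0.0, 0.0, 0.0, 0.0]' --pt "0 0 0.02" --pt "0 0 0.04" --pt "0 0 0.04" --pt "0 0 0.0" --pt "0 0 0" --yaw '[0, 0, 0, 0, 0]' --grip_force 60

```text
time_s: 4.53
position: [0.546, -0.1842, 0.3436]
tool_rot: [[0.231, 0.973, -0.003], [0.973, -0.231, 0.002], [0.001, -0.003, -1.0]]
ft_force: [0.7, -0.1, -3.9]
grip_width: 0.0084
gripper_force: 63.8
```

```bash
python3 - <<'E'
from h import *
import pickle
s=env.observe();print(s['position'],s['tool_rot'],s['q'],s['grip_width'])
im=env.get_image('side');t=env.get_image('top');pickle.dump((s,im,t),open('s2.pkl','wb'))
z=lambda im,x,y,w,h,k:cv2.resize(im[y:y+h,x:x+w],None,fx=k,fy=k,interpolation=cv2.INTER_CUBIC)
# crop of side around tcp, and tub in top with crisp rim
c=env.calibration('side');p=c['rotation'].T@(np.array(s['position'])-c['position']);print(c['fx']*p[0]/p[2]+c['cx'],c['fy']*p[1]/p[2]+c['cy'])
cv2.imwrite('pics/s2.png',np.hstack([z(im,210,20,130,200,3),z(t,70,90,205,300,2)])[:,:,::-1])
E
```

```text
[ 0.546  -0.1842  0.3436] [[ 0.2309  0.973  -0.003 ]
 [ 0.973  -0.2309  0.0017]
 [ 0.0009 -0.0033 -1.    ]] [-30.4022  22.0865  58.4135  -0.0044  99.6944 -17.0523] 0.008359065146400788
325.18462799523945 72.97598126340847
```

View pics/s2.png

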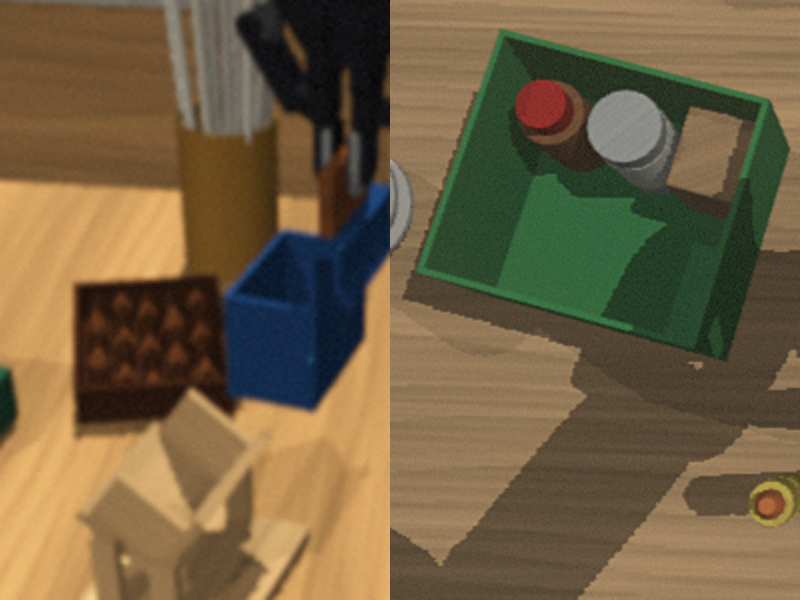

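Side crop: the basket hangs upright in the fingers, clear of the rack. Top crop: near rim corners are at full px (83.5,225) and (232.5,266).

```bash
python3 - <<'E'
from h import *
a,b=onz('top',(83.5,225),.13),onz('top',(232.5,266),.13);d=a-b
print(a,b,(a+b)/2,np.linalg.norm(d),np.degrees(np.arctan2(-d[0],d[1])))
E
```

```text
[0.5217 0.371  0.13  ] [0.4659 0.1426 0.13  ] [0.4938 0.2568 0.13  ] 0.23512064153641907 -13.732510182149127
```

jog_arm --hand '[0.0, 0.0, 0.0, 0.0, 0.0]' --pt "-0.003 0.03 0.005" --pt "-0.006 0.05 0" --pt "-0.006 0.055 0" --pt "-0.006 0.055 0" --pt "-0.006 0.055 0" --yaw '[0, 0, 0, 0, 0]'

```text
time_s: 5.25
position: [0.5187, 0.0623, 0.3491]
tool_rot: [[0.231, 0.973, -0.002], [0.973, -0.231, 0.0], [-0.0, -0.002, -1.0]]
ft_force: [0.3, -0.2, -2.6]
grip_width: 0.0088
gripper_force: 63.8
```

jog_arm --hand '[0.0, 0.0, 0.0, 0.0, 0.0]' --pt "-0.006 0.055 0" --pt "-0.006 0.055 0" --pt "-0.006 0.045 0" --pt "-0.002 0.02 0" --pt "0 0.02 0" --yaw '[0, 0, 0, 0, 0]'

```text
time_s: 5.88
position: [0.4993, 0.2561, 0.3496]
tool_rot: [[0.231, 0.973, -0.001], [0.973, -0.231, -0.001], [-0.001, -0.001, -1.0]]
ft_force: [0.2, -0.5, -3.3]
grip_width: 0.0085
gripper_force: 63.8
```

jog_arm --hand '[0.0, 0.0, 0.0, 0.0, 0.0]' --pt "0 0 0" --pt "0 0 0" --pt "0 0 0" --pt "0 0 0" --pt "0 0 0" --yaw '[0, 0, 0, 0, 0]'

```text
time_s: 6.5
position: [0.4994, 0.2554, 0.3504]
tool_rot: [[0.231, 0.973, 0.0], [0.973, -0.231, 0.0], [0.0, 0.0, -1.0]]
ft_force: [0.3, 0.4, -2.6]
grip_width: 0.0088
gripper_force: 63.8
```

```bash
python3 - <<'E'
from h import *
import pickle
s=env.observe();print(s['position'],s['tool_rot'],s['q'],s['ft_force'])
im=env.get_image('wrist');t=env.get_image('side');pickle.dump((s,im,t),open('w2.pkl','wb'));cv2.imwrite('pics/w2.png',im[:,:,::-1])
E
```

```text
[0.4994 0.2554 0.3504] [[ 0.2313  0.9729  0.0001]
 [ 0.9729 -0.2313  0.    ]
 [ 0.0001  0.0001 -1.    ]] [14.9909 20.1945 60.2469 -0.0011 99.5501 28.3671] [ 0.3131  0.3781 -2.649 ]
```

View pics/w2.png

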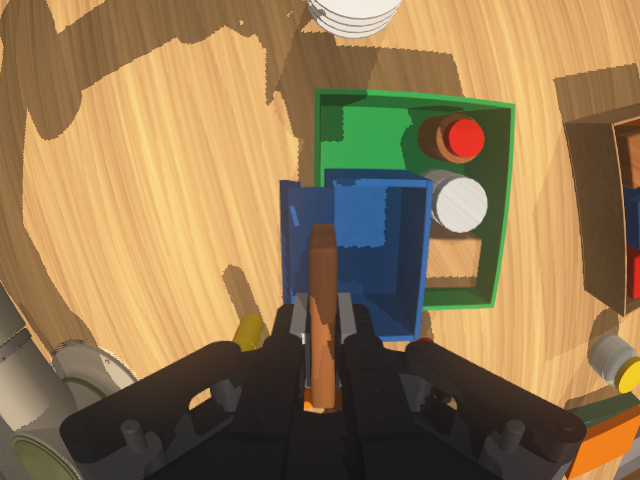

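Wrist view: the tub's near-left corner is at (316,90), and the near wall runs down to (315,168). The basket is upright, its lip side at x≈282 and its back plate left edge at x≈325.

```bash
python3 - <<'E'
from h import *
import pickle
s,im,t=pickle.load(open('w2.pkl','rb'))
for y in (100,120,140,160,175): print(y,[im[y,x].tolist() for x in range(311,327)])
n=s['tool_rot'][:,1];w=s['tool_rot'][:,0]
for p in[(315.5,92),(315.5,110),(315,130),(314.5,150),(314,165),(514,104),(494,306)]:
    P=wonz(s,p,.13);print(p,P,'n,w rel TCP',(P-s['position'])@n,(P-s['position'])@w)
E
```

```text
100 [[127, 96, 61], [125, 94, 60], [124, 94, 59], [95, 104, 58], [53, 111, 57], [53, 111, 57], [53, 112, 58], [52, 110, 57], [50, 104, 54], [39, 66, 33], [40, 67, 34], [39, 66, 33], [40, 67, 34], [39, 66, 34], [39, 66, 34], [38, 66, 33]]
120 [[134, 103, 65], [134, 103, 65], [134, 103, 65], [93, 107, 59], [56, 110, 56], [55, 110, 56], [55, 110, 56], [55, 110, 57], [52, 103, 53], [45, 79, 40], [50, 94, 48], [50, 94, 49], [49, 94, 49], [48, 94, 48], [49, 94, 49], [49, 94, 49]]
140 [[133, 102, 65], [131, 101, 64], [132, 100, 64], [86, 108, 59], [58, 110, 56], [58, 110, 56], [57, 110, 56], [56, 110, 57], [54, 102, 52], [49, 80, 42], [52, 95, 49], [51, 95, 49], [52, 95, 50], [52, 99, 51], [51, 100, 51], [51, 100, 51]]
160 [[131, 100, 65], [131, 100, 65], [132, 102, 65], [80, 108, 59], [58, 110, 57], [58, 109, 56], [58, 109, 57], [57, 106, 56], [54, 101, 52], [57, 118, 59], [69, 163, 81], [69, 163, 80], [68, 163, 80], [68, 164, 81], [68, 163, 80], [67, 163, 81]]
175 [[133, 102, 66], [131, 101, 66], [131, 100, 66], [75, 108, 59], [58, 109, 58], [57, 109, 58], [58, 110, 59], [56, 106, 57], [55, 108, 57], [61, 133, 68], [69, 164, 83], [69, 164, 83], [67, 164, 82], [52, 92, 70], [47, 60, 77], [48, 63, 85]]
(315.5, 92) [0.52   0.3705 0.13  ] n,w rel TCP -0.006618335502757976 0.11674525229466416
(315.5, 110) [0.5161 0.354  0.13  ] n,w rel TCP -0.006632290479476666 0.09981870176792929
(315, 130) [0.5113 0.336  0.13  ] n,w rel TCP -0.007117651373132115 0.08115827351443611
(314.5, 150) [0.5065 0.318  0.13  ] n,w rel TCP -0.0076203884176818575 0.06254439083146793
(314, 165) [0.5028 0.3045 0.13  ] n,w rel TCP -0.008126380314529006 0.04854990257027846
(514, 104) [0.7127 0.3261 0.13  ] n,w rel TCP 0.1911124471973721 0.1180980722517857
(494, 306) [0.6621 0.1142 0.13  ] n,w rel TCP 0.19091248401052385 -0.09966674708200864
```

jog_arm --hand '[0.0, 0.0, 0.0, 0.0, 0.0]' --pt "0 0 -0.03" --pt "0 0 -0.03" --pt "0 0 -0.03" --pt "0 0 -0.02" --pt "0 0 -0.02" --yaw '[0, 0, 0, 0, 0]'

```text
time_s: 7.22
position: [0.4994, 0.2556, 0.2196]
tool_rot: [[0.231, 0.973, 0.0], [0.973, -0.231, -0.0], [0.0, 0.0, -1.0]]
ft_force: [-0.7, -0.7, -3.4]
grip_width: 0.0092
gripper_force: 63.8
```

```bash
python3 - <<'E'
from h import *
import pickle
s=env.observe();print(s['position'],s['ft_force'])
im=env.get_image('wrist');t=env.get_image('side');pickle.dump((s,im,t),open('w3.pkl','wb'))
z=lambda im,x,y,w,h,k:cv2.resize(im[y:y+h,x:x+w],None,fx=k,fy=k,interpolation=cv2.INTER_CUBIC)
cv2.imwrite('pics/w3.png',np.hstack([z(im,240,90,200,290,2),z(t,180,200,200,290,2)])[:,:,::-1])
E
```

```text
[0.4994 0.2556 0.2196] [-0.7191 -0.7497 -3.3886]Traceback (most recent call last):
  File "<stdin>", line 6, in <module>
    return _nx.concatenate(arrs, 1, dtype=dtype, casting=casting)
           ~~~~~~~~~~~~~~~^^^^^^^^^^^^^^^^^^^^^^^^^^^^^^^^^^^^^^^
ValueError: all the input array dimensions except for the concatenation axis must match exactly, but along dimension 0, the array at index 0 has size 580 and the array at index 1 has size 560
```

```bash
python3 - <<'E'
import pickle,cv2,numpy as np
s,im,t=pickle.load(open('w3.pkl','rb'))
z=lambda im,x,y,w,h,k:cv2.resize(im[y:y+h,x:x+w],None,fx=k,fy=k,interpolation=cv2.INTER_CUBIC)
cv2.imwrite('pics/w3.png',np.hstack([z(im,240,90,200,280,2),z(t,180,200,200,280,2)])[:,:,::-1])
E
```

```text
(no output)
```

View pics/w3.png

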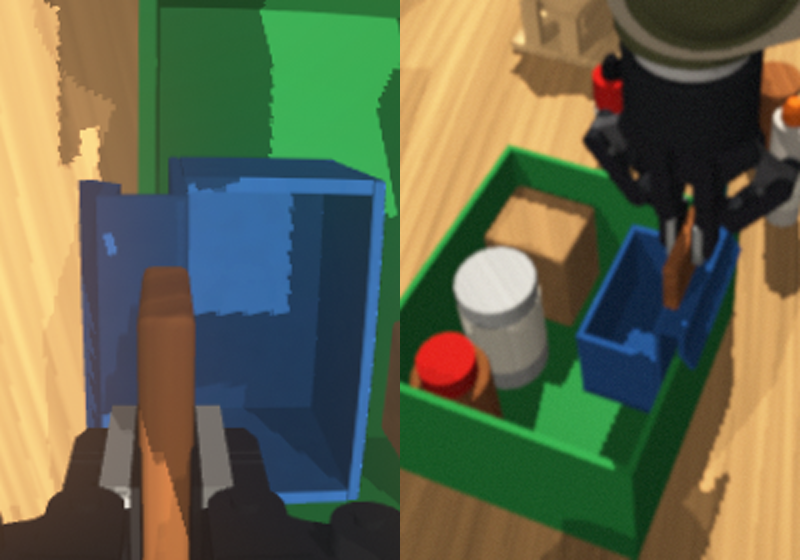

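The rim (crop x 138–158) sits between the lip (80–120) and the back plate (170). Alignment is good, so I'm lowering it.

jog_arm --hand '[0.0, 0.0, 0.0, 0.0, 0.0]' --pt "0 0 -0.01" --pt "0 0 -0.01" --pt "0 0 -0.008" --pt "0 0 -0.006" --pt "0 0 -0.004" --yaw '[0, 0, 0, 0, 0]'

```text
time_s: 7.95
position: [0.4994, 0.2556, 0.182]
tool_rot: [[0.231, 0.973, -0.0], [0.973, -0.231, -0.0], [-0.0, -0.0, -1.0]]
ft_force: [-0.2, -0.4, -3.2]
grip_width: 0.0088
gripper_force: 63.8
```

jog_arm --hand '[0.0, 0.0, 0.0, 0.0, 0.0]' --pt "0 0 -0.003" --pt "0 0 -0.002" --pt "0 0 -0.002" --pt "0 0 -0.001" --pt "0 0 0" --yaw '[0, 0, 0, 0, 0]'

```text
time_s: 8.57
position: [0.4994, 0.2557, 0.1743]
tool_rot: [[0.231, 0.973, 0.0], [0.973, -0.231, -0.0], [-0.0, 0.0, -1.0]]
ft_force: [0.4, -0.5, -3.0]
grip_width: 0.0087
gripper_force: 63.8
```

jog_arm --hand '[0.0, 0.0, 0.0, 0.0, 0.0]' --pt "0 0 -0.002" --pt "0 0 -0.001" --pt "0 0 -0.001" --pt "0 0 -0.001" --pt "0 0 0" --yaw '[0, 0, 0, 0, 0]'

```text
time_s: 9.2
position: [0.4993, 0.2556, 0.1692]
tool_rot: [[0.231, 0.973, -0.0], [0.973, -0.231, -0.0], [-0.0, -0.0, -1.0]]
ft_force: [-0.0, -0.4, -2.8]
grip_width: 0.0085
gripper_force: 63.8
```

jog_arm --hand '[0.0, 0.0, 0.0, 0.0, 0.0]' --pt "0 0 -0.002" --pt "0 0 -0.001" --pt "0 0 -0.001" --pt "0 0 -0.001" --pt "0 0 0" --yaw '[0, 0, 0, 0, 0]'

```text
time_s: 9.82
position: [0.4996, 0.2556, 0.1669]
tool_rot: [[0.231, 0.973, 0.003], [0.973, -0.231, 0.0], [0.001, 0.003, -1.0]]
ft_force: [-6.4, -3.9, 18.4]
grip_width: 0.0087
gripper_force: 67.0
```

jog_arm --hand '[0.0, 0.0, 0.01, 0.02, 0.03]' --pt "0 0 0.002" --pt "0 0 0" --pt "0 0 0" --pt "0 0 0" --pt "0 0 0" --yaw '[0, 0, 0, 0, 0]' --grip_force 20

```text
time_s: 10.45
position: [0.4993, 0.2557, 0.1659]
tool_rot: [[0.231, 0.973, -0.001], [0.973, -0.231, -0.0], [-0.0, -0.001, -1.0]]
ft_force: [1.3, -0.1, -0.0]
grip_width: 0.03
gripper_force: 0.0
```

jog_arm --hand '[0.05, 0.06, 0.06, 0.06, 0.06]' --pt "0 0 0" --pt "0 0 0.0" --pt "0 0 0.03" --pt "0 0 0.06" --pt "0 0 0.05" --yaw '[0, 0, 0, 0, 0]'

```text
time_s: 11.08
position: [0.4993, 0.2556, 0.3084]
tool_rot: [[0.231, 0.973, 0.001], [0.973, -0.231, 0.0], [0.001, 0.001, -1.0]]
ft_force: [0.3, 0.4, -0.2]
grip_width: 0.0599
gripper_force: 0.0
```

```bash
python3 - <<'E'
from h import *
import pickle
s=env.observe();print(s['position'],s['tool_rot'],s['grip_width'],s['ft_force'])
im=env.get_image('wrist');t=env.get_image('side');s=env.observe();pickle.dump((s,im,t),open('w4.pkl','wb'))
z=lambda im,x,y,w,h,k:cv2.resize(im[y:y+h,x:x+w],None,fx=k,fy=k,interpolation=cv2.INTER_CUBIC)
cv2.imwrite('pics/w4.png',np.hstack([z(im,240,90,200,280,2),z(t,180,200,200,280,2)])[:,:,::-1])
E
```

```text
[0.4993 0.2556 0.3084] [[ 0.2309  0.973   0.0009]
 [ 0.973  -0.2309  0.0003]
 [ 0.0005  0.0009 -1.    ]] 0.05994767960813764 [ 0.2581  0.4455 -0.2181]
```

View pics/w4.png

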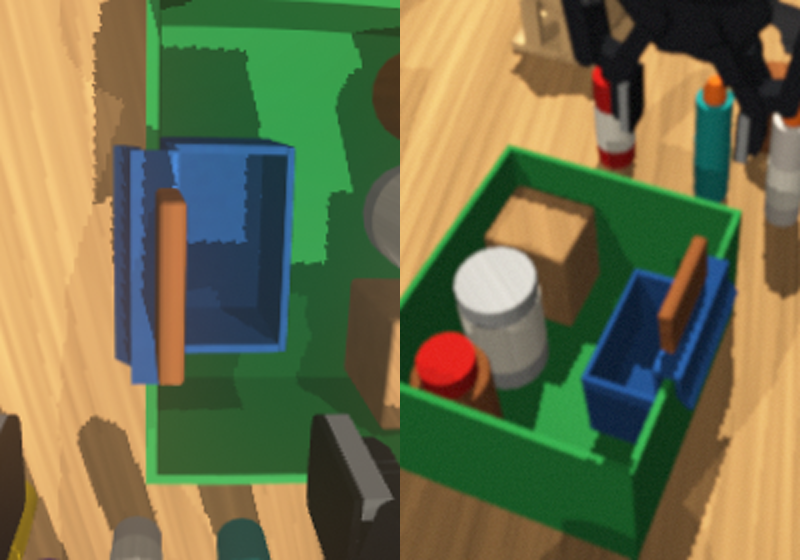

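The basket hangs upright over the near wall, released. Pocket rim corners are at crop (163,140), (293,147), (288,350), (178,350).

jog_arm --hand '[0.06, 0.06, 0.06, 0.06, 0.06]' --pt "-0.007 -0.021 0" --pt "-0.007 -0.021 0" --pt "-0.007 -0.021 0" --pt "-0.007 -0.021 0" --pt "-0.007 -0.021 0" --yaw '[0.157, 0.157, 0.157, 0.157, 0.157]'

```text
time_s: 11.8
position: [0.4639, 0.15, 0.3056]
tool_rot: [[-0.529, 0.849, -0.001], [0.849, 0.529, -0.0], [0.0, -0.001, -1.0]]
ft_force: [1.0, -0.4, 0.2]
grip_width: 0.0601
gripper_force: 0.0
```

jog_arm --hand '[0.06, 0.06, 0.06, 0.06, 0.06]' --pt "-0.007 -0.021 0" --pt "-0.007 -0.021 0" --pt "-0.007 -0.021 0" --pt "-0.007 -0.021 0" --pt "-0.005 -0.02 0" --yaw '[0.157, 0.157, 0.157, 0.157, 0.157]'

```text
time_s: 12.42
position: [0.4309, 0.046, 0.3057]
tool_rot: [[-0.974, 0.227, -0.001], [0.227, 0.974, 0.0], [0.001, -0.0, -1.0]]
ft_force: [-0.5, -0.3, 0.4]
grip_width: 0.06
gripper_force: 0.0
```

jog_arm --hand '[0.06, 0.06, 0.06, 0.06, 0.06]' --pt "0 0 -0.02" --pt "0 0 -0.02" --pt "0 0 0" --pt "0 0 0" --pt "0 0 0" --yaw '[0, 0, 0, 0, 0]'

```text
time_s: 13.05
position: [0.4316, 0.0467, 0.2669]
tool_rot: [[-0.973, 0.232, 0.001], [0.232, 0.973, -0.0], [-0.001, 0.0, -1.0]]
ft_force: [0.1, -0.6, -0.2]
grip_width: 0.0599
gripper_force: 0.0
```

```bash
python3 - <<'E'
from h import *
import pickle
s,im,t=pickle.load(open('w4.pkl','rb'))
f=lambda c:(240+c[0]/2,90+c[1]/2)
n=np.array([.973,-.231]);w=np.array([.231,.973])
for c in[(293,147),(288,350),(163,140)]: P=wonz(s,f(c),.094);print('pocket',P,(P[:2]-s['position'][:2])@n,(P[:2]-s['position'][:2])@w)
for c in[(148,5),(152,480)]: P=wonz(s,f(c),.13);print('rim',P,(P[:2]-s['position'][:2])@n,(P[:2]-s['position'][:2])@w)
for c in[(158,188),(186,188),(184,384)]: P=wonz(s,f(c),.174);print('tab',P,(P[:2]-s['position'][:2])@n,(P[:2]-s['position'][:2])@w)
s=env.observe();print(s['position'],s['tool_rot'],s['q'])
im=env.get_image('wrist');pickle.dump((s,im),open('w5.pkl','wb'));cv2.imwrite('pics/w5.png',im[:,:,::-1])
for m,st,ce in blobs(im,(3,150,100),(15,255,255),150): print(st,ce,wonz(s,ce,.145))
E
```

```text
pocket [0.5733 0.2911 0.094 ] 0.06271065575725328 0.05090127668257503
pocket [0.5517 0.194  0.094 ] 0.06409836481950404 -0.0486240875651837
pocket [0.5151 0.3075 0.094 ] 0.002283829046540946 0.053435963452460586
rim [0.5224 0.3655 0.13  ] -0.004030641879760414 0.11151257761891324
rim [0.4741 0.1589 0.13  ] -0.0032588103616811807 -0.10067120297580179
tab [0.5099 0.2955 0.174 ] -3.175021641230241e-05 0.04055698845013575
tab [0.5196 0.2932 0.174 ] 0.009933996652923889 0.04055588309830199
tab [0.5021 0.2207 0.174 ] 0.009712567487764537 -0.03409038914837664
[0.4316 0.0467 0.2669] [[-0.9728  0.2315  0.0014]
 [ 0.2315  0.9728 -0.0002]
 [-0.0014  0.0001 -1.    ]] [ -9.5315   9.1626  89.1989   0.0003  81.5581 -86.146 ]
[354 105  31  30 716] [368.7458 119.7444] [0.3562 0.0971 0.145 ]
[258 135  31  30 724] [273.0898 149.3066] [0.3608 0.0311 0.145 ]
[ 196  216   65   71 2812] [226.5199 253.963 ] [ 0.4233 -0.0207  0.145 ]
[312 221  29  30 695] [325.7554 235.3381] [0.4264 0.0514 0.145 ]
[567 272  61  13 602] [596.897 277.387] [0.5182 0.2773 0.145 ]
[297 308  40  41 800] [319.595  325.8225] [0.4941 0.0307 0.145 ]
[555 344  30  38 398] [565.9221 361.4146] [0.5998 0.2474 0.145 ]
[291 368  39  46 787] [310.6099 387.6989] [0.5506 0.0094 0.145 ]
```

View pics/w5.png

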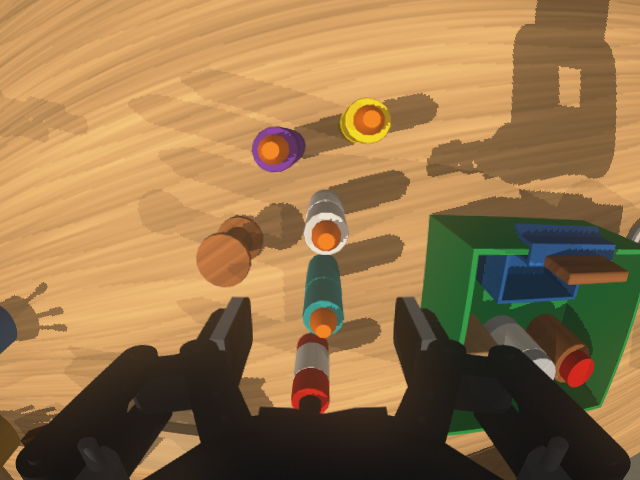

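jog_arm --hand '[0.06, 0.06, 0.06, 0.06, 0.06]' --pt "-0.001 0.002 -0.03" --pt "0 0 -0.045" --pt "0 0 -0.045" --pt "0 0 -0.03" --pt "0 0 -0.012" --yaw '[0, 0, 0, 0, 0]'

```text
time_s: 13.72
position: [0.4301, 0.0487, 0.1034]
tool_rot: [[-0.973, 0.232, -0.002], [0.232, 0.973, 0.0], [0.002, -0.0, -1.0]]
ft_force: [0.4, 0.5, 0.1]
grip_width: 0.0595
gripper_force: 0.0
```

jog_arm --hand '[0.05, 0.035, 0.025, 0.02, 0.02]' --pt "0 0 0" --pt "0 0 0" --pt "0 0 0" --pt "0 0 0" --pt "0 0 0" --yaw '[0, 0, 0, 0, 0]' --grip_force 35

```text
time_s: 14.35
position: [0.4311, 0.0487, 0.1055]
tool_rot: [[-0.973, 0.232, 0.003], [0.232, 0.973, -0.0], [-0.003, 0.0, -1.0]]
ft_force: [-0.4, 1.1, 6.5]
grip_width: 0.0333
gripper_force: 34.8
```

jog_arm --hand '[0.02, 0.02, 0.02, 0.02, 0.02]' --pt "0 0 0.02" --pt "0 0 0.045" --pt "0 0 0.05" --pt "0 0 0.05" --pt "0 0 0.04" --yaw '[0, 0, 0, 0, 0]'

```text
time_s: 14.98
position: [0.43, 0.0487, 0.3117]
tool_rot: [[-0.973, 0.232, 0.002], [0.232, 0.973, -0.0], [-0.002, 0.0, -1.0]]
ft_force: [1.3, -0.2, -2.0]
grip_width: 0.0332
gripper_force: 35.2
```

jog_arm --hand '[0.02, 0.02, 0.02, 0.02, 0.02]' --pt "0.0225 0.04 0" --pt "0.025 0.05 0" --pt "0.025 0.05 0" --pt "0.02 0.04 0" --pt "0.01 0.02 0" --yaw '[0, 0, 0, 0, 0]'

```text
time_s: 15.6
position: [0.5331, 0.2506, 0.3089]
tool_rot: [[-0.973, 0.23, -0.001], [0.23, 0.973, -0.0], [0.001, -0.0, -1.0]]
ft_force: [-0.4, 0.2, -1.5]
grip_width: 0.0333
gripper_force: 35.4
```

jog_arm --hand '[0.02, 0.02, 0.02, 0.02, 0.02]' --pt "0 0 0" --pt "0 0 0" --pt "0 0 0" --pt "0 0 0" --pt "0 0 0" --yaw '[0, 0, 0, 0, 0]'

```text
time_s: 16.23
position: [0.5328, 0.2483, 0.3095]
tool_rot: [[-0.973, 0.232, 0.0], [0.232, 0.973, -0.0], [-0.0, 0.0, -1.0]]
ft_force: [-0.1, -0.4, -0.7]
grip_width: 0.0334
gripper_force: 35.5
```

```bash
python3 - <<'E'
from h import *
s=env.observe();print(s['position'],s['grip_width'],s['ft_force'])
im=env.get_image('wrist');t=env.get_image('side')
z=lambda im,x,y,w,h,k:cv2.resize(im[y:y+h,x:x+w],None,fx=k,fy=k,interpolation=cv2.INTER_CUBIC)
cv2.imwrite('pics/w6.png',np.hstack([z(im,220,150,200,280,2),z(t,180,170,200,280,2)])[:,:,::-1])
E
```

```text
[0.5328 0.2483 0.3095] 0.033372392155954625 [-0.068  -0.4153 -0.7012]
```

View pics/w6.png

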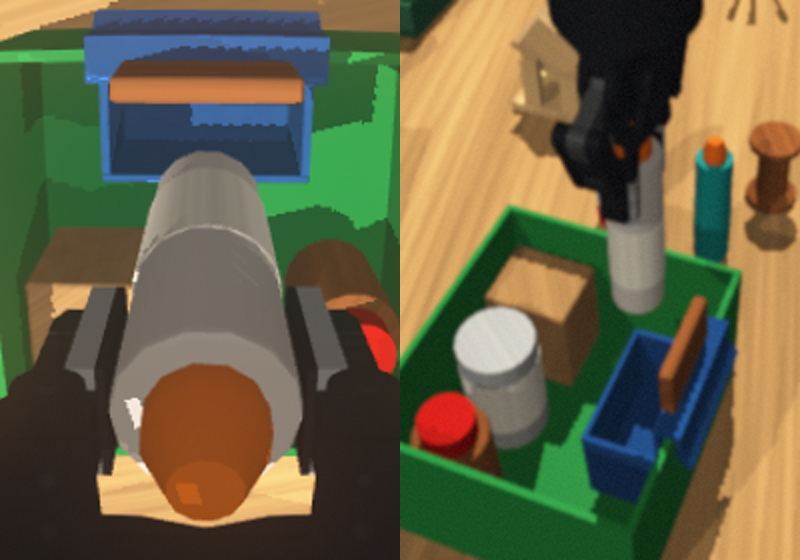

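The bottle is upright and centred over the pocket (crop column 207 against pocket centre 206). Lowering it.

jog_arm --hand '[0.02, 0.02, 0.02, 0.02, 0.02]' --pt "0.001 0 -0.03" --pt "0 0 -0.03" --pt "0 0 -0.03" --pt "0 0 -0.025" --pt "0 0 -0.015" --yaw '[0, 0, 0, 0, 0]'

```text
time_s: 16.95
position: [0.5336, 0.2485, 0.1781]
tool_rot: [[-0.973, 0.232, -0.001], [0.232, 0.973, -0.0], [0.001, -0.001, -1.0]]
ft_force: [0.6, -0.2, -1.6]
grip_width: 0.0328
gripper_force: 35.6
```

jog_arm --hand '[0.02, 0.02, 0.02, 0.02, 0.02]' --pt "0 0 -0.012" --pt "0 0 -0.01" --pt "0 0 -0.01" --pt "0 0 -0.006" --pt "0 0 -0.002" --yaw '[0, 0, 0, 0, 0]'

```text
time_s: 17.58
position: [0.5339, 0.2486, 0.139]
tool_rot: [[-0.973, 0.232, -0.0], [0.232, 0.973, -0.0], [0.0, -0.0, -1.0]]
ft_force: [0.1, -0.3, -2.3]
grip_width: 0.0334
gripper_force: 35.6
```

jog_arm --hand '[0.02, 0.02, 0.02, 0.02, 0.02]' --pt "0 0 -0.001" --pt "0 0 -0.001" --pt "0 0 -0.001" --pt "0 0 -0.001" --pt "0 0 0" --yaw '[0, 0, 0, 0, 0]'

```text
time_s: 18.2
position: [0.5338, 0.2486, 0.1352]
tool_rot: [[-0.973, 0.232, -0.0], [0.232, 0.973, -0.0], [0.0, -0.0, -1.0]]
ft_force: [0.0, 1.1, -1.7]
grip_width: 0.0332
gripper_force: 35.6
```

jog_arm --hand '[0.02, 0.02, 0.02, 0.02, 0.02]' --pt "0 0 -0.001" --pt "0 0 -0.001" --pt "0 0 -0.001" --pt "0 0 0" --pt "0 0 0" --yaw '[0, 0, 0, 0, 0]'

```text
time_s: 18.82
position: [0.5339, 0.2487, 0.1323]
tool_rot: [[-0.973, 0.232, 0.0], [0.232, 0.973, 0.0], [-0.0, 0.0, -1.0]]
ft_force: [0.1, 0.1, -0.5]
grip_width: 0.0334
gripper_force: 35.7
```

jog_arm --hand '[0.035, 0.037, 0.04, 0.045, 0.055]' --pt "0 0 -0.001" --pt "0 0 0" --pt "0 0 0" --pt "0 0 0" --pt "0 0 0" --yaw '[0, 0, 0, 0, 0]' --grip_force 20

```text
time_s: 19.45
position: [0.5339, 0.2487, 0.1313]
tool_rot: [[-0.973, 0.232, 0.0], [0.232, 0.973, -0.0], [-0.0, 0.0, -1.0]]
ft_force: [-0.1, -0.6, 0.0]
grip_width: 0.0551
gripper_force: 0.0
```

jog_arm --hand '[0.06, 0.06, 0.06, 0.06, 0.06]' --pt "0 0 0.01" --pt "0 0 0.03" --pt "0 0 0.05" --pt "0 0 0.05" --pt "0 0 0.04" --yaw '[0, 0, 0, 0, 0]'

```text
time_s: 20.08
position: [0.5337, 0.2486, 0.3144]
tool_rot: [[-0.973, 0.232, 0.002], [0.232, 0.973, 0.001], [-0.002, 0.001, -1.0]]
ft_force: [-0.5, -0.2, -0.0]
grip_width: 0.0601
gripper_force: 0.0
```

```bash
python3 - <<'E'
from h import *
s=env.observe();print(s['position'],s['grip_width'],s['ft_force'])
im=env.get_image('wrist');t=env.get_image('side')
z=lambda im,x,y,w,h,k:cv2.resize(im[y:y+h,x:x+w],None,fx=k,fy=k,interpolation=cv2.INTER_CUBIC)
cv2.imwrite('pics/w7.png',np.hstack([z(im,220,130,200,280,2),z(t,180,170,200,280,2)])[:,:,::-1])
E
```

```text
[0.5337 0.2486 0.3144] 0.06007958249834526 [-0.54   -0.1941 -0.0159]
```

View pics/w7.png

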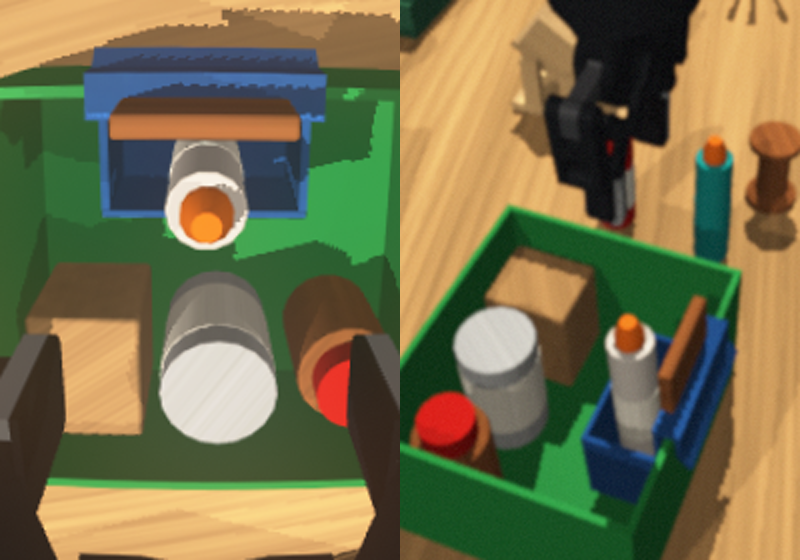

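The white bottle stands upright in the pocket, the basket hangs on the rim, and the gripper is clear. Handing in.

jog_arm --hand '[0.06, 0.06, 0.06, 0.06, 0.06]' --pt "0 0 0" --pt "0 0 0" --pt "0 0 0" --pt "0 0 0" --pt "0 0 0" --yaw '[0, 0, 0, 0, 0]'

```text
time_s: 20.8
position: [0.5339, 0.2486, 0.3111]
tool_rot: [[-0.973, 0.232, -0.0], [0.232, 0.973, -0.0], [0.0, -0.0, -1.0]]
ft_force: [0.6, -0.1, -0.5]
grip_width: 0.0601
gripper_force: 0.0
```

```bash
python3 -c "
from rig import env
print(env.close_job())"
```

```text
the job is handed in; nothing more can be done
None
```

The basket hangs inside the tub by its lip on the near wall, the white glue bottle stands upright in it, both are released, and the job was handed in at about 21 s; no verdict was returned.

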